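# Nest the measuring cups with their handles fanned

## Robot

A 6-joint arm with a two-finger parallel gripper is mounted at the origin on the work surface. World frame = base frame: x ahead of the robot, y to its left, z up, the work surface at z = 0. Lengths are in m, angles in rad, forces in N, time in s.
With the tool pointing down it reaches from about 0.35 to 0.875 m from the base axis. Payload 4.2 kg.
Tool frame: the origin (TCP) lies at the very end of the fingers, on their centre line; the grasp point (between the pads) lies env.grip_point_offset behind it (env.grip_point_offset is the distance from the TCP to the grasp point, in m); z points along the fingers, y is the line along which they close (so a half turn about z gives the same grasp; the last joint's range is limited). The gripper opens to 87 mm and grips with 3 to 60 N. Pads are 19 mm wide; open, the fingers measure 117 mm over their backs; the gripper's body (75 mm by 190 mm) begins 51 mm behind the grasp point.
Start: joints at [-0.921, 0.385, 0.008, 0, -1.194, -0.259], TCP at [0.238, -0.578, 0.223] pointing down, gripper open.
Joint ranges: [-3.14, 3.14], [-1.21, 2.06], [-1.07, 1.41], [-3.16, 2.05], [-2.99, -0.16], [-3.1, 3.1]. Speed limits (rad/s): [2.79, 2.79, 3.14, 3.14, 3.14, 3.14].

## Interface

Orientations are given as a unit quaternion [w, x, y, z].
In Python, from cell import env gives the robot as it stands.
- The arm moves only by the shell command python3 -m pendant 'ROWS' [FORCE]. ROWS is JSON, a list of rows, each a list of 7 numbers: the finger opening in mm, from 0 to 87, then the shift along the tool's x, y, z normalised to -1 to 1, where 1 is 0.1 m, then the turn, a rotation vector about the tool's x, y, z normalised to -1 to 1, where 1 is pi rad. In form: [[claw, tx, ty, tz, wx, wy, wz], ...]. A call has 1 to 8 rows; each row shifts and turns the commanded pose from where the row before left it, along the tool's axes as they then stand; what a row does not reach is not made up. A row lasts 1/10 s, in which the tool goes at most 50 mm and 8.59 degrees, less where a joint would pass 70% of its speed; a pose out of reach is approached as far as the arm can. A call with a number of a shift or a turn outside -1 to 1 is refused whole. A call with a gripper value outside its range is refused whole. The fingers move at their own pace and stop on an object; FORCE is the grip in N (left out, the last holds). Time passes only in rows, so rows that do not move let the fingers close. It gives the time, the measured TCP pose, the force, the opening and the grip force at its end, in the units of the state.
- env.get_obs(): the state, without advancing time (a new reading comes with each control period).
- env.camera(name): name is "scene" or "top"; returns a dict with "color" (480x640x3 uint8, blue, green, red), "z_map" (480x640 float32, m along the optical axis (not along the pixel's ray), 0 where there is no reading), "K" (3x3 intrinsics, pixels), "T" (4x4, takes a point from camera to world coordinates). Camera axes: x right, y down, z forward; pixel columns grow to the right and rows downward; lengths in m; the calibration is good to about 2 mm. A picture is of the moment at which its call begins.
- env.job_done(): hands the job in; it is judged then, once.
The state is a dict: "time_s": time; "joint_positions": joint angles; "joint_velocities": joint speeds; "joint_efforts": joint torques, N m; "ee_pos": TCP position; "tcp_rot": TCP orientation; "wrist_force": force on the tool from outside, world axes, zero at the start; "wrist_torque": the same for the moment, N m; "gripper_width": finger opening in m; "grasp_force": force on a finger pad.
Only numpy, scipy, OpenCV 4.12 (cv2) and the standard library are available. Lean on these libraries where they do the work, as an engineer would, in place of code of your own. Each camera call takes 0.05 s, during which the arm holds its last target. There are 200 camera calls.

## Task

Put the set of three steel measuring cups with black handles away as one nest: the middle cup standing in the large one and the small cup standing in the middle one, all upright, with the three handles fanned out so that each points at least an eighth of a turn away from both others and none lies over another. Leave the large cup standing where it is, and do not move the red scoop, which is not part of the set.

Things in the scene. Friction and masses are not known exactly. Their poses are not given: they have to be found in the camera images.
- large_centre (a point): Large steel measuring cup, 0.24 kg, loose, in the middle: 46 mm tall, outside diameter 106 mm at the foot, 112 mm at the rim, wall and floor 3 mm. Point on its axis half-way up (23 mm above its underside). x axis: level, from the cup's axis along its handle; z up. At the start all three cups' handles point roughly towards the robot.
- large_handle (a point): Middle of the large cup's handle, 94 mm out from the cup's axis, 50 mm above its underside; axes as large_centre. Each cup has a straight black bar handle 12 mm wide, 8 mm thick, 70 mm long, starting at the rim 4 mm below its edge and rising outward at 12 degrees.
- middle_centre (a point): Middle steel cup, loose, about 0.1 kg: 52 mm tall, outside diameter 68 mm at the foot, 78 mm at the rim, wall and floor 3 mm. It stands on one side of the large cup, the small cup on the other; which varies. Point on its axis half-way up (26 mm above its underside). x level along its handle, z up. Nested, its underside is 3 mm above the worktop and its handle passes over the large rim.
- middle_handle (a point): Point in the middle of the middle cup's handle, where it can be pinched from above across its 12 mm width: 77 mm out from the cup's axis (x) and 56 mm above the cup's underside. Axes as for middle_centre.
- small_centre (a point): Small steel cup, loose, about 0.07 kg: 58 mm tall, outside diameter 40 mm at the foot, 50 mm at the rim, wall and floor 3 mm. Point on its axis half-way up (29 mm above its underside). x level along its handle, z up. Nested, its underside is 6 mm above the worktop and its handle passes over the middle cup's rim.
- small_handle (a point): Point in the middle of the small cup's handle, where it can be pinched from above across its 12 mm width: 63 mm out from the cup's axis (x) and 62 mm above the cup's underside. Axes as for small_centre.
- scoop_centre (a point): Red plastic scoop of another set, a bystander of like shape: 50 mm tall, 70 mm across the rim, standing beyond the steel cups as seen from the robot, in a row with a white mug (85 mm tall) and a spice jar (95 mm tall). Point on its axis half-way up.

How it is judged:
At the end, for the whole second after the job is handed in: The middle cup stands in the large one and the small cup in the middle one, each within 10 degrees of upright and down on the floor of the cup below (within about 7 mm), their handles at least 37 degrees apart in every pair, the large cup within 30 mm of where it stood, everything at rest (horizontal distance between middle_centre and large_centre below 0.022 m and horizontal distance between small_centre and middle_centre below 0.018 m and height (world z) of middle_centre below 0.036 m and height (world z) of small_centre below 0.042 m and angle between each of large_centre, middle_centre, small_centre's own z axis and vertical below 0.17 rad and (angle between the x axis of middle_centre and the x axis of large_centre, either way round above 0.64 rad or horizontal distance between middle_handle and large_handle above 0.13 m) and (angle between the x axis of small_centre and the x axis of large_centre, either way round above 0.64 rad or horizontal distance between small_handle and large_handle above 0.12 m) and (angle between the x axis of small_centre and the x axis of middle_centre, either way round above 0.64 rad or horizontal distance between small_handle and middle_handle above 0.11 m) and distance of large_centre from where it was at the start of the episode below 0.03 m and linear speed of each of middle, small below 0.02 m/s); the robot touches nothing.
It fails at once if the red scoop is moved by more than 20 mm (distance of scoop_centre from where it was at the start of the episode above 0.02 m).
It also fails if it takes over 64 s, if anything falls off the work surface, if the arm or the gripper's body presses on something with over 40 N, if the wrist force passes 120 N, or if a joint passes its speed limit or range.

## Working session

There is one attempt and no reset: what is moved stays moved. The work goes in short steps, Python scripts to look and compute and a shell command to move; the robot and the scene stay as the last step left them, time stands still between calls to the robot, and variables do not carry over. Pictures are saved under pics/ and viewed, at most 10 in all, crops included, and the job is handed in when it is done.

```bash
mkdir -p pics; ls; python3 - <<'E'
from cell import env
import cv2,numpy as np
print(env.grip_point_offset, env.get_obs())
for n in("scene","top"):
    c=env.camera(n); cv2.imwrite(f"pics/{n}0.png",c["color"]); np.savez(f"/tmp/{n}0.npz",**c); print(n,c["K"].tolist(),c["T"].round(3).tolist())
E
```

```text
pics
0.0187 {'time_s': 0.0, 'joint_positions': array([-9.21422558e-01,  3.85548135e-01,  6.62543666e-03, -5.11753793e-04,
       -1.19396743e+00, -2.58602165e-01]), 'joint_velocities': array([-1.02596598e-03, -8.38827819e-05,  9.04423657e-04,  1.93310760e-03,
       -6.60356983e-04, -8.82144523e-04]), 'joint_efforts': array([-7.55181850e-05, -3.90664244e+01,  1.87402260e+01,  4.21971962e+00,
        1.08043579e-02, -2.08446445e-04]), 'ee_pos': array([ 0.23785966, -0.57732355,  0.22146262]), 'tcp_rot': array([-2.45386327e-04, -1.94052289e-01,  9.80990600e-01,  1.04515274e-03]), 'wrist_force': array([-0.23842051,  0.65319986,  0.53703069]), 'wrist_torque': array([ 0.03281938,  0.01749208, -0.00609617]), 'grasp_force': 0.0, 'gripper_width': 0.086833528052962}
scene [[498.07802259679335, 0.0, 321.6484249992071], [0.0, 498.07802259679335, 234.27662850470765], [0.0, 0.0, 1.0]] [[-0.583, 0.588, -0.561, 1.191], [0.813, 0.427, -0.397, 0.421], [0.006, -0.687, -0.727, 0.876], [0.0, 0.0, 0.0, 1.0]]
top [[567.2658406726429, 0.0, 311.13678327215706], [0.0, 567.2658406726429, 241.74929305394195], [0.0, 0.0, 1.0]] [[-0.024, -0.994, 0.106, 0.474], [-0.999, 0.026, 0.018, -0.012], [-0.021, -0.106, -0.994, 1.134], [0.0, 0.0, 0.0, 1.0]]
```

View pics/top0.png

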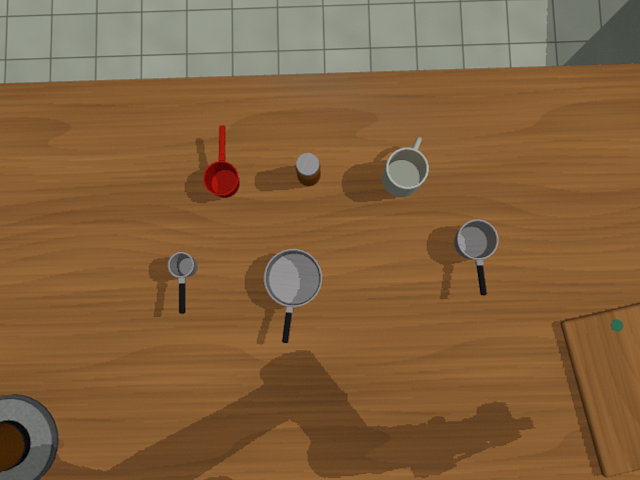

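View pics/scene0.png

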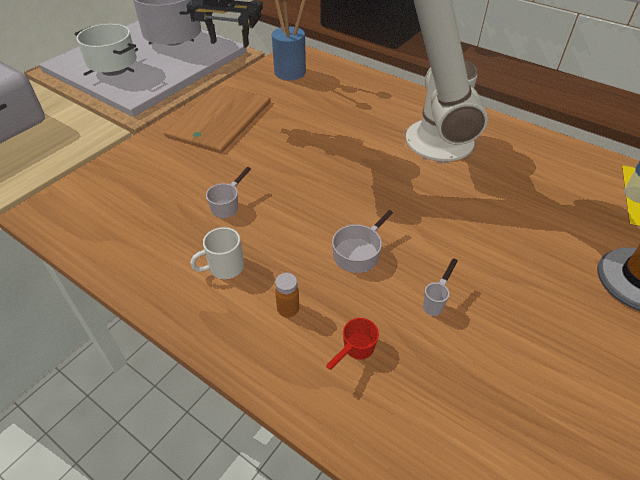

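The top view shows the small cup at (181,265), the large at (293,278) and the middle at (477,240), with black handles at (182,296), (287,326) and (482,280). The red scoop is at (221,180). The scene view agrees. Next I measure the cups from depth.

```bash
cat > look.py <<'E'
import cv2,numpy as np
from cell import env
def pts(c):
    z=c["z_map"]; v,u=np.mgrid[:480,:640]; K=c["K"]
    P=np.stack([(u-K[0,2])/K[0,0]*z,(v-K[1,2])/K[1,1]*z,z],-1)
    return P@c["T"][:3,:3].T+c["T"][:3,3]
def ray(c,u,v,h):
    d=c["T"][:3,:3]@np.linalg.solve(c["K"],[u,v,1.]); o=c["T"][:3,3]
    return (o+d*(h-o[2])/d[2])[:2]
def handles(c,roi=None):
    m=(c["color"].max(2)<50).astype(np.uint8)
    n,l,s,ce=cv2.connectedComponentsWithStats(m); P=pts(c); out=[]
    for i in range(1,n):
        if 60<s[i,4]<1500:
            q=P[(l==i)&(c["z_map"]>0)]
            if len(q)<20: continue
            h=np.median(q[:,2])
            if h<.03 or h>.2: continue
            xy=q[:,:2]; m0=xy.mean(0); w,V=np.linalg.eigh(np.cov(xy.T)); a=V[:,1]
            out.append((ce[i].round(1),s[i,4],m0.round(4),q[:,2].min().round(3),h.round(3),q[:,2].max().round(3),a.round(3),(np.ptp((xy-m0)@a)).round(4)))
    return out
def rim(c,u,v,R,h,win=45):
    P=pts(c); Q=P[max(0,v-win):v+win,max(0,u-win):u+win].reshape(-1,3)
    c0=ray(c,u,v,h)
    k=(abs(Q[:,2]-h)<.004)&(np.hypot(*(Q[:,:2]-c0).T)<R*1.5); q=Q[k][:,:2]
    x=np.array(c0)
    for _ in range(4):
        r=np.hypot(*(q-x).T); kk=abs(r-R+.0015)<(.012 if _<2 else .005)
        A=np.c_[2*q[kk],np.ones(kk.sum())]; s=np.linalg.lstsq(A,(q[kk]**2).sum(1),rcond=None)[0]; x=s[:2]
    return x.round(4), round(float(np.sqrt(s[2]+x@x)),4), int(kk.sum())
E
python3 - <<'E'
from look import *
for n,cs in(("top",[("S",181,265,.025,.058),("L",293,278,.056,.046),("M",477,240,.039,.052),("scoop",221,180,.035,.05)]),("scene",[("S",436,290,.025,.058),("L",357,242,.056,.046),("M",222,194,.039,.052)])):
    c=dict(np.load(f"/tmp/{n}0.npz")); print(n,np.median(pts(c)[350:360,150:200,2]) if n=="top" else "")
    for k,*a in cs: print(k,rim(c,*a), ray(c,a[0],a[1],a[3]).round(3))
    for h in handles(c): print(*h)
E
```

```text
top 0.0004064943260140286
S (array([0.5512, 0.2573]), 0.0235, 152) [0.551 0.257]
L (array([0.5225, 0.0447]), 0.0542, 301) [0.521 0.044]
M (array([ 0.5863, -0.3097]), 0.0373, 236) [ 0.585 -0.309]
scoop (array([0.721 , 0.1809]), 0.0332, 196) [0.716 0.181]
[481.2 279.9] 158 [ 0.5084 -0.31  ] 0.05 0.06 0.07 [-1.    -0.024] 0.0536
[181.5 297.9] 173 [0.4881 0.254 ] 0.059 0.067 0.077 [-0.998 -0.063] 0.0533
[286.4 327.3] 160 [0.4285 0.0585] 0.046 0.055 0.062 [-0.991  0.137] 0.0546
[ 19.9 439.8] 351 [0.229  0.5677] 0.023 0.041 0.068 [-0.969 -0.247] 0.0882
scene 
S (array([0.5544, 0.2588]), 0.0234, 142) [0.551 0.255]
L (array([0.5252, 0.046 ]), 0.0542, 247) [0.524 0.047]
M (array([ 0.5888, -0.3087]), 0.0373, 146) [ 0.589 -0.306]
[630.1 275.2] 187 [0.2514 0.5733] 0.024 0.036 0.047 [-0.728 -0.686] 0.0674
```

```bash
cat > go.py <<'E'
import sys,numpy as np
from scipy.spatial.transform import Rotation as R
from cell import env
def rot(o): q=o["tcp_rot"]; return R.from_quat([q[1],q[2],q[3],q[0]])
def go(x,y,z,yaw):   # turn (units of pi about tool axes), then total shift in tool axes (units 0.1 m) AFTER the turn
    o=env.get_obs(); r=rot(o); t=R.from_euler("z",yaw,degrees=True)*R.from_euler("x",180,degrees=True)
    d=np.array([x,y,z])-o["ee_pos"]
    print("t",round(o["time_s"],2),"tcp",o["ee_pos"].round(4),"yaw",np.degrees(np.arctan2(*r.as_matrix()[[1,0],0])).round(1),"j",o["joint_positions"].round(2),"w",round(o["gripper_width"],4),"F",o["grasp_force"])
    print("turn/pi",((r.inv()*t).as_rotvec()/np.pi).round(4),"shift after turn",(t.inv().apply(d)*10).round(3),"before",(r.inv().apply(d)*10).round(3))
if __name__=="__main__": go(*map(float,sys.argv[1:]))
E
python3 go.py .5105 -.3093 .14 -179.5
```

```text
t 0.1 tcp [ 0.2379 -0.5774  0.2216] yaw -157.6 j [-0.92  0.39  0.01 -0.   -1.19 -0.26] w 0.0871 F 0.0
turn/pi [ 6.000e-04 -1.000e-04  1.216e-01] shift after turn [-2.749  2.657  0.816] before [-3.542  1.439  0.818]
```

```bash
python3 -m pendant '[[50,0,0,0,0,0,0.0405],[50,0,0,0,0,0,0.0405],[50,0,0,0,0,0,0.0405],[50,-0.275,0.266,0.082,0,0,0],[50,-0.275,0.266,0.082,0,0,0],[50,-0.275,0.266,0.082,0,0,0],[50,-0.275,0.266,0.082,0,0,0],[50,-0.275,0.266,0.082,0,0,0]]' 60; python3 -m pendant '[[50,-0.275,0.266,0.082,0,0,0],[50,-0.275,0.266,0.082,0,0,0],[50,-0.275,0.266,0.082,0,0,0],[50,-0.275,0.266,0.082,0,0,0],[50,-0.275,0.266,0.082,0,0,0],[50,0,0,0,0,0,0],[50,0,0,0,0,0,0],[50,0,0,0,0,0,0]]'; python3 go.py .5105 -.3093 .040 -179.5
python3 - <<'E'
from look import *
c=env.camera("scene"); cv2.imwrite("pics/s1.png",cv2.resize(c["color"][60:300,100:420],(640,480)))
E
```

```text
time_s: 0.9
ee_pos: [0.375, -0.4422, 0.1808]
tcp_rot: [-0.0, -0.004, 1.0, 0.0]
wrist_force: [0.8, -0.3, 0.2]
gripper_width: 0.0502
grasp_force: 0.0
time_s: 1.7
ee_pos: [0.5101, -0.3098, 0.1405]
tcp_rot: [-0.0, -0.004, 1.0, 0.0]
wrist_force: [0.1, -0.8, 0.9]
gripper_width: 0.0501
grasp_force: 0.0
t 1.7 tcp [ 0.5101 -0.3098  0.1405] yaw -179.5 j [-0.27  0.41 -0.18  0.   -0.99 -1.29] w 0.0501 F 0.0
turn/pi [ 0.     -0.0002 -0.0001] shift after turn [-0.004  0.005  1.005] before [-0.005  0.004  1.005]
```

View pics/s1.png

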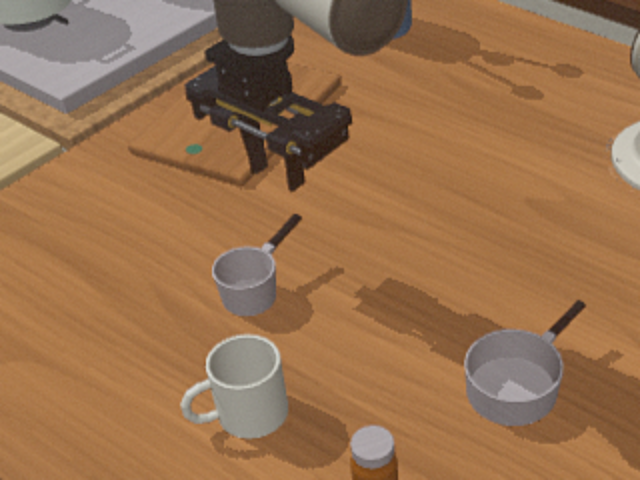

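The hand at crop (270,160) is above the middle cup's handle at (285,232), and everything still stands. Next I go down and close.

```bash
python3 -m pendant '[[50,0,0,0.35,0,0,0],[50,0,0,0.35,0,0,0],[50,0,0,0.15,0,0,0],[50,0,0,0.15,0,0,0],[50,0,0,0,0,0,0],[10,0,0,0,0,0,0],[5,0,0,0,0,0,0],[5,0,0,0,0,0,0]]' 60; python3 -m pendant '[[5,0,0,0,0,0,0],[5,0,0,0,0,0,0],[5,0,0,0,0,0,0],[5,0,0,-0.1,0,0,0],[5,0,0,-0.2,0,0,0],[5,0,0,-0.3,0,0,0],[5,0,0,-0.3,0,0,0],[5,0,0,0,0,0,0]]'; python3 go.py .51 -.31 .13 -179.5
python3 - <<'E'
from look import *
c=env.camera("scene"); cv2.imwrite("pics/s2.png",cv2.resize(c["color"][60:300,100:420],(640,480)))
E
```

```text
time_s: 2.55
ee_pos: [0.5112, -0.3098, 0.0418]
tcp_rot: [0.001, -0.004, 1.0, -0.0]
wrist_force: [-0.2, -0.2, 0.7]
gripper_width: 0.0335
grasp_force: 0.0
time_s: 3.35
ee_pos: [0.5135, -0.3106, 0.136]
tcp_rot: [0.005, -0.005, 1.0, -0.002]
wrist_force: [0.8, -0.1, -0.7]
gripper_width: 0.0113
grasp_force: 60.1
t 3.35 tcp [ 0.5135 -0.3106  0.136 ] yaw -179.4 j [-0.27  0.41 -0.18  0.   -0.97 -1.29] w 0.0113 F 60.05323658690031
turn/pi [-0.0013  0.0029  0.0005] shift after turn [0.035 0.006 0.06 ] before [0.035 0.006 0.06 ]
```

View pics/s2.png

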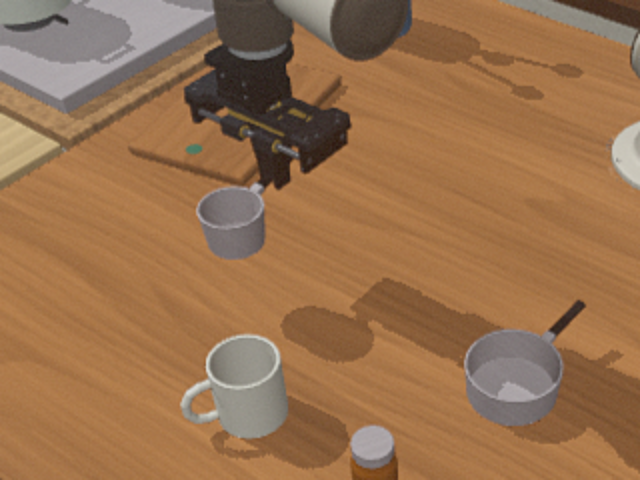

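The middle cup hangs upright in the fingers with its rim at crop (232,205), and the rest is unmoved. Next I turn it and carry it over the large cup.

```bash
python3 -m pendant '[[5,0,0,0,0,0,-0.041],[5,0,0,0,0,0,-0.041],[5,0,0,0,0,0,-0.041],[5,0,0,0,0,0,-0.041],[5,0,0,0,0,0,-0.041],[5,0,0,0,0,0,-0.041],[5,0,0,0,0,0,-0.041],[5,0,0,0,0,0,0]]';  python3 go.py .4766 -.0154 .135 -128
```

```text
time_s: 4.2
ee_pos: [0.5098, -0.3089, 0.1293]
tcp_rot: [-0.001, -0.44, 0.898, 0.001]
wrist_force: [-0.7, 0.6, -2.0]
gripper_width: 0.0108
grasp_force: 60.1
t 4.2 tcp [ 0.5098 -0.3089  0.1293] yaw -127.8 j [-0.27  0.42 -0.19 -0.   -0.97 -0.39] w 0.0108 F 60.05545868727495
turn/pi [ 0.0009 -0.0002  0.0009] shift after turn [-2.109  2.068 -0.057] before [-2.115  2.063 -0.053]
```

```bash
python3 -m pendant '[[5,-0.13,0.13,0,0,0,0],[5,-0.25,0.245,-0.03,0,0,0],[5,-0.3,0.295,-0.03,0,0,0],[5,-0.3,0.295,0,0,0,0],[5,-0.3,0.295,0,0,0,0],[5,-0.3,0.295,0,0,0,0],[5,-0.3,0.295,0,0,0,0],[5,-0.15,0.14,0,0,0,0]]';python3 -m pendant '[[5,-0.08,0.08,0,0,0,0],[5,0,0,0,0,0,0],[5,0,0,0,0,0,0],[5,0,0,0,0,0,0]]';  python3 go.py .4766 -.0154 .135 -128
python3 - <<'E'
from look import *
for n in("top","scene"):
    c=env.camera(n); cv2.imwrite(f"pics/{n}3.png",c["color"]); np.savez(f"/tmp/{n}3.npz",**c)
a=cv2.imread("pics/top3.png")[170:410,150:470];b=cv2.imread("pics/scene3.png")[120:360,220:540]
cv2.imwrite("pics/s3.png",cv2.resize(np.hstack([a,b]),(800,300)))
E
```

```text
time_s: 5.0
ee_pos: [0.4764, -0.0241, 0.1364]
tcp_rot: [-0.0, -0.44, 0.898, 0.0]
wrist_force: [0.4, 0.2, -0.6]
gripper_width: 0.0114
grasp_force: 60.1
time_s: 5.4
ee_pos: [0.4764, -0.0166, 0.1364]
tcp_rot: [-0.0, -0.439, 0.899, 0.0]
wrist_force: [0.7, 0.3, -1.1]
gripper_width: 0.0112
grasp_force: 60.1
t 5.4 tcp [ 0.4764 -0.0166  0.1364] yaw -127.9 j [ 0.31  0.22 -0.47  0.   -0.88 -0.97] w 0.0112 F 60.05308337858878
turn/pi [ 0.0001 -0.0001  0.0004] shift after turn [-0.011  0.006  0.014] before [-0.011  0.006  0.014]
```

View pics/s3.png

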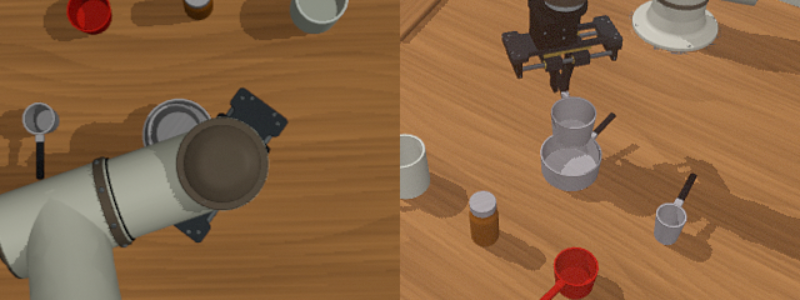

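The middle cup hangs upright above the large one; its rim is near scene pixel (358,204). I check its position by depth.

```bash
python3 - <<'E'
from look import *
c=dict(np.load("/tmp/scene3.npz")); 
P=pts(c)[175:225,320:396].reshape(-1,3); P=P[(P[:,2]>.125)&(P[:,2]<.16)]
print(np.percentile(P[:,2],[50,90,98,100]))
for h in(.142,.144,.146,.148): print(h,rim(c,358,204,.039,h))
Q=P[(P[:,2]>.135)]; 
for k in(0,1):
  i=np.argsort(Q[:,k]); print(k,Q[i[:12]].max(0),Q[i[-12:]].max(0))
E
```

```text
[0.14315619 0.15280373 0.15781455 0.15940999]
0.142 (array([0.5001, 0.0242]), 0.0379, 35)
0.144 (array([0.5256, 0.044 ]), 0.0371, 231)
0.146 (array([0.5257, 0.0442]), 0.0372, 217)
0.148 (array([0.5255, 0.0438]), 0.0375, 176)
0 [4.71737968e-01 1.70693915e-04 1.59393104e-01] [0.56612366 0.05539813 0.14903459]
1 [ 0.48881206 -0.02491252  0.15907465] [0.53554378 0.08321701 0.14837509]
```

The two centres agree to 2 mm, so I lower it, release it and lift.

```bash
python3 -m pendant '[[5,0,0,0.25,0,0,0],[5,0,0,0.25,0,0,0],[5,0,0,0.2,0,0,0],[5,0,0,0.1,0,0,0],[5,0,0,0.07,0,0,0],[5,0,0,0.03,0,0,0],[5,0,0,0,0,0,0],[5,0,0,0,0,0,0]]';python3 go.py .4766 -.0154 .045 -128
```

```text
time_s: 6.3
ee_pos: [0.4771, -0.0156, 0.0472]
tcp_rot: [0.001, -0.44, 0.898, -0.0]
wrist_force: [-0.5, 0.6, -0.9]
gripper_width: 0.0113
grasp_force: 60.1
t 6.3 tcp [ 0.4771 -0.0156  0.0472] yaw -127.8 j [ 0.31  0.35 -0.57  0.   -0.64 -0.97] w 0.0113 F 60.058858351185336
turn/pi [-0.0003  0.0004  0.0011] shift after turn [0.001 0.006 0.022] before [0.001 0.006 0.022]
```

```bash
python3 -m pendant '[[5,0,0,0.02,0,0,0],[5,0,0,0.01,0,0,0],[5,0,0,0,0,0,0],[30,0,0,0,0,0,0],[30,0,0,0,0,0,0],[30,0,0,0,0,0,0],[30,0,0,0,0,0,0]]';python3 -m pendant '[[30,0,0,-0.3,0,0,0],[30,0,0,-0.4,0,0,0],[30,0,0,-0.4,0,0,0],[30,0,0,0,0,0,0]]';python3 go.py .4895 .2545 .155 3.5
```

```text
time_s: 7.0
ee_pos: [0.4766, -0.0157, 0.0436]
tcp_rot: [0.0, -0.44, 0.898, -0.0]
wrist_force: [0.2, 1.0, -0.2]
gripper_width: 0.0285
grasp_force: 0.0
time_s: 7.4
ee_pos: [0.4804, -0.0151, 0.1591]
tcp_rot: [0.006, -0.44, 0.898, -0.002]
wrist_force: [-0.5, 0.4, 0.0]
gripper_width: 0.03
grasp_force: 0.0
t 7.4 tcp [ 0.4804 -0.0151  0.1591] yaw -127.7 j [ 0.31  0.19 -0.44  0.   -0.93 -0.97] w 0.03 F 0.0
turn/pi [-0.0048 -0.0016 -0.7291] shift after turn [ 0.256 -2.685  0.041] before [-2.187  1.578  0.048]
```

```bash
python3 -m pendant '[[50,-0.365,0.263,0,0,0,0],[50,-0.365,0.263,0,0,0,0],[50,-0.365,0.263,0,0,0,0],[50,-0.365,0.263,0,0,0,0],[50,-0.365,0.263,0,0,0,0],[50,-0.365,0.263,0,0,0,0],[50,0,0,0,0,0,-0.0405],[50,0,0,0,0,0,-0.0405]]' >/dev/null;python3 -m pendant '[[50,0,0,0,0,0,-0.0405],[50,0,0,0,0,0,-0.0405],[50,0,0,0,0,0,-0.0405],[50,0,0,0,0,0,-0.0405],[50,0,0,0,0,0,-0.0405],[50,0,0,0,0,0,-0.0405],[50,0,0,0,0,0,-0.0405],[50,0,0,0,0,0,-0.0405]]' >/dev/null;python3 -m pendant '[[50,0,0,0,0,0,-0.0405],[50,0,0,0,0,0,-0.0405],[50,0,0,0,0,0,-0.0405],[50,0,0,0,0,0,-0.0405],[50,0,0,0,0,0,-0.0405],[50,0,0,0,0,0,-0.0405],[50,0,0,0,0,0,-0.0405],[50,0,0,0,0,0,-0.0405]]'; python3 -m pendant '[[50,0,0,0,0,0,0],[50,0,0,0,0,0,0]]' >/dev/null;python3 go.py .4895 .2545 .046 3.5
python3 - <<'E'
from look import *
for n in("top","scene"):
    c=env.camera(n); cv2.imwrite(f"pics/{n}4.png",c["color"]); np.savez(f"/tmp/{n}4.npz",**c)
a=cv2.imread("pics/top4.png")[170:410,110:430];b=cv2.imread("pics/scene4.png")[140:380,220:540]
cv2.imwrite("pics/s4.png",cv2.resize(np.hstack([a,b]),(800,300)))
c=dict(np.load("/tmp/scene4.npz")); 
print("L",rim(c,357,242,.056,.046),"M",rim(c,357,238,.039,.055),"S",rim(c,436,290,.025,.058))
for n in("top","scene"):
  for h in handles(dict(np.load(f"/tmp/{n}4.npz"))): print(*h)
E
```

```text
time_s: 9.8
ee_pos: [0.4858, 0.2538, 0.1527]
tcp_rot: [0.0, 0.999, 0.032, -0.001]
wrist_force: [-0.0, 0.9, -0.1]
gripper_width: 0.0503
grasp_force: 0.0
t 10.0 tcp [0.4859 0.2539 0.153 ] yaw 3.2 j [ 0.78  0.32 -0.28 -0.   -0.97  0.85] w 0.0501 F 0.0
turn/pi [ 0.0001  0.0002 -0.0014] shift after turn [ 0.036 -0.004  1.07 ] before [ 0.037 -0.005  1.07 ]
L (array([0.525 , 0.0458]), 0.0543, 237) M (array([0.5255, 0.0452]), 0.0373, 165) S (array([0.5539, 0.2587]), 0.0235, 143)
[325.5 301.7] 157 [ 0.4747 -0.0164] 0.001 0.064 0.073 [0.618 0.786] 0.0547
[286.4 327.3] 160 [0.4285 0.0585] 0.046 0.055 0.064 [-0.991  0.137] 0.0544
[479.  235.8] 132 [0.5063 0.2928] 0.157 0.198 0.245 [-0.83  -0.558] 0.0459
[630.2 275.4] 183 [0.2518 0.5735] 0.023 0.037 0.046 [-0.726 -0.688] 0.0694
```

View pics/s4.png

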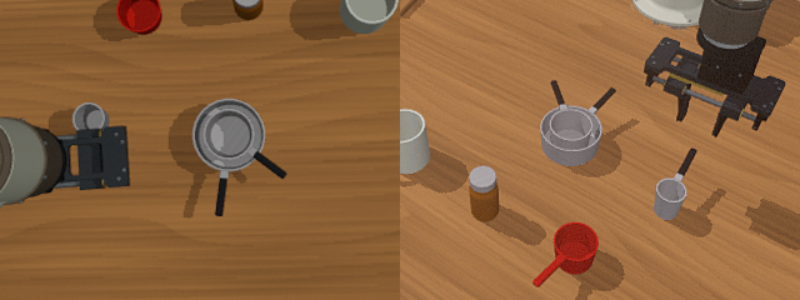

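The middle cup is nested and concentric, rim at crop (570,125), with its handle 60° from the large one's. Next I grasp the small cup.

```bash
python3 -m pendant '[[50,0.035,0,0.35,0,0,0],[50,0,0,0.35,0,0,0],[50,0,0,0.2,0,0,0],[50,0,0,0.17,0,0,0],[50,0,0,0,0,0,0],[10,0,0,0,0,0,0],[5,0,0,0,0,0,0],[5,0,0,0,0,0,0]]' 60; python3 -m pendant '[[5,0,0,0,0,0,0],[5,0,0,0,0,0,0],[5,0,0,0,0,0,0],[5,0,0,-0.1,0,0,0],[5,0,0,-0.3,0,0,0],[5,0,0,-0.35,0,0,0],[5,0,0,-0.35,0,0,0],[5,0,0,0,0,0,0]]';python3 -m pendant '[[5,0,0,0,0,0,0.04],[5,0,0,0,0,0,0.04],[5,0,0,0,0,0,0.04],[5,0,0,0,0,0,0.04],[5,0,0,0,0,0,0.04],[5,0,0,0,0,0,0.04],[5,0,0,0,0,0,0.04],[5,0,0,0,0,0,0.04]]';python3 -m pendant '[[5,0,0,0,0,0,0.04],[5,0,0,0,0,0,0.038],[5,0,0,0,0,0,0],[5,0,0,0,0,0,0]]';  python3 go.py .5009 .1036 .155 -68
```

```text
time_s: 10.9
ee_pos: [0.4902, 0.2548, 0.0478]
tcp_rot: [-0.001, 1.0, 0.03, 0.001]
wrist_force: [0.1, -0.4, -0.2]
gripper_width: 0.0337
grasp_force: 0.0
time_s: 11.7
ee_pos: [0.4926, 0.2563, 0.1628]
tcp_rot: [-0.003, 1.0, 0.03, 0.005]
wrist_force: [0.6, 0.4, -1.8]
gripper_width: 0.0113
grasp_force: 60.0
time_s: 12.5
ee_pos: [0.4892, 0.2539, 0.1562]
tcp_rot: [0.0, 0.889, -0.458, -0.0]
wrist_force: [0.4, -0.2, -0.2]
gripper_width: 0.0112
grasp_force: 60.0
time_s: 12.9
ee_pos: [0.4895, 0.254, 0.1564]
tcp_rot: [0.0, 0.829, -0.56, -0.0]
wrist_force: [0.0, -0.8, -0.0]
gripper_width: 0.0107
grasp_force: 60.0
t 12.9 tcp [0.4895 0.254  0.1564] yaw -68.1 j [ 0.77  0.32 -0.27 -0.   -0.98 -0.39] w 0.0107 F 59.99987325427355
turn/pi [ 0.0002 -0.     -0.0006] shift after turn [1.438 0.457 0.014] before [1.439 0.455 0.014]
```

```bash
python3 -m pendant '[[5,0.15,0.045,0,0,0,0],[5,0.3,0.095,0,0,0,0],[5,0.4,0.13,0,0,0,0],[5,0.35,0.115,0,0,0,0],[5,0.18,0.055,0,0,0,0],[5,0.06,0.015,0,0,0,0],[5,0,0,0,0,0,0],[5,0,0,0,0,0,0]]';python3 go.py .5009 .1036 .155 -68
python3 - <<'E'
from look import *
c=env.camera("scene"); cv2.imwrite("pics/s5.png",cv2.resize(c["color"][120:300,260:500],(640,480))); np.savez("/tmp/scene5.npz",**c)
h=.058+.109
p=np.linalg.inv(c["T"])@[.5255,.045,h,1]; q=c["K"]@p[:3]; u,v=(q[:2]/q[2]).astype(int); print(u,v)
for hh in(h-.002,h,h+.002): print(rim(c,u,v,.025,hh))
E
```

```text
time_s: 13.7
ee_pos: [0.5009, 0.1039, 0.1566]
tcp_rot: [-0.0, 0.828, -0.561, 0.0]
wrist_force: [-0.4, 0.5, -0.9]
gripper_width: 0.0112
grasp_force: 60.0
t 13.7 tcp [0.5009 0.1039 0.1566] yaw -68.2 j [ 0.52  0.25 -0.36 -0.   -0.95 -0.14] w 0.0112 F 59.99986160779372
turn/pi [-0.0001  0.     -0.0011] shift after turn [0.003 0.001 0.016] before [0.003 0.001 0.016]
359 202
(array([0.5262, 0.0455]), 0.0232, 127)
(array([0.5262, 0.0456]), 0.0233, 106)
(array([0.5259, 0.0457]), 0.0234, 78)
```

View pics/s5.png

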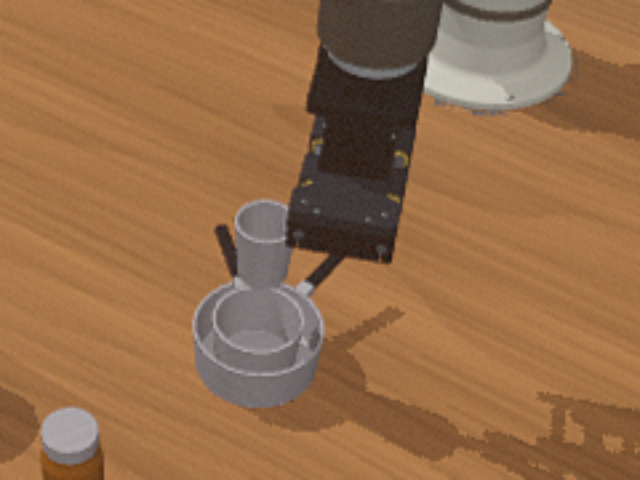

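The small cup at crop (265,240) hangs upright and is centred to 1 mm. I lower it, release it and lift.

```bash
python3 -m pendant '[[5,0,0,0.3,0,0,0],[5,0,0,0.3,0,0,0],[5,0,0,0.2,0,0,0],[5,0,0,0.1,0,0,0],[5,0,0,0.07,0,0,0],[5,0,0,0.04,0,0,0],[5,0,0,0.02,0,0,0],[5,0,0,0,0,0,0]]';python3 -m pendant '[[5,0,0,0.01,0,0,0],[5,0,0,0,0,0,0],[30,0,0,0,0,0,0],[30,0,0,0,0,0,0],[30,0,0,0,0,0,0],[30,0,0,0,0,0,0]]';python3 -m pendant '[[30,0,0,-0.3,0,0,0],[30,0,0,-0.4,0,0,0],[30,0,0,-0.4,0,0,0],[30,0.4,0.1,0,0,0,0]]' >/dev/null
python3 -m pendant '[[30,-0.45,0,0,0,0,0],[30,-0.45,0,0,0,0,0],[30,-0.45,0,0,0,0,0],[30,-0.45,0,0,0,0,0],[30,-0.45,0,0,0,0,0],[30,-0.45,0,0,0,0,0],[30,0,0,0,0,0,0],[30,0,0,0,0,0,0]]'
python3 - <<'E'
from look import *
for n in("top","scene"):
    c=env.camera(n); cv2.imwrite(f"pics/{n}6.png",c["color"]); np.savez(f"/tmp/{n}6.npz",**c)
    for h in handles(c): print(*h)
    if n=="scene": print("L",rim(c,357,242,.056,.046),"M",rim(c,357,238,.039,.055),"S",rim(c,358,234,.025,.064))
a=cv2.imread("pics/top6.png")[170:410,110:430];b=cv2.imread("pics/scene6.png")[140:380,220:540]
cv2.imwrite("pics/s6.png",cv2.resize(np.hstack([a,b]),(800,300)))
E
```

```text
time_s: 14.55
ee_pos: [0.5012, 0.1038, 0.054]
tcp_rot: [-0.0, 0.828, -0.561, 0.0]
wrist_force: [0.2, 0.2, 0.2]
gripper_width: 0.0109
grasp_force: 60.0
time_s: 15.15
ee_pos: [0.5008, 0.1036, 0.0526]
tcp_rot: [-0.0, 0.828, -0.561, 0.0]
wrist_force: [-1.2, 0.2, 0.4]
gripper_width: 0.0286
grasp_force: 0.0
time_s: 16.35
ee_pos: [0.4056, 0.3142, 0.1623]
tcp_rot: [0.0, 0.828, -0.56, -0.0]
wrist_force: [-0.1, 0.1, -0.7]
gripper_width: 0.03
grasp_force: 0.0
[260.8 289.7] 174 [0.4998 0.104 ] 0.026 0.072 0.084 [-0.38   0.925] 0.0534
[325.6 301.8] 158 [ 0.4745 -0.0166] -0.0 0.063 0.071 [0.622 0.783] 0.0547
[286.4 327.3] 160 [0.4285 0.0585] 0.046 0.055 0.063 [-0.99   0.139] 0.0549
[630.2 275.3] 185 [0.2518 0.5734] 0.025 0.037 0.048 [-0.736 -0.677] 0.0695
L (array([0.525, 0.046]), 0.0543, 238) M (array([0.5253, 0.0448]), 0.0374, 148) S (array([0.5265, 0.0466]), 0.0234, 121)
```

View pics/s6.png

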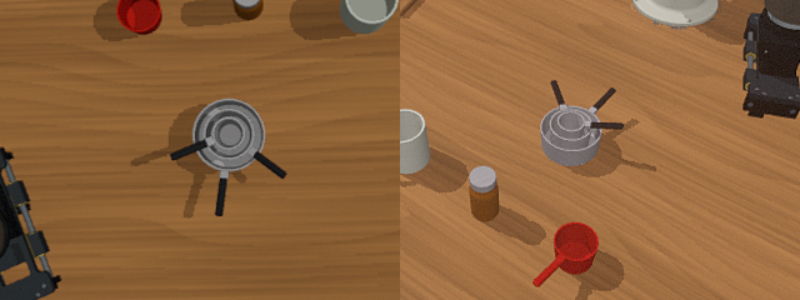

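The three cups are nested and concentric around crop (230,133), with handles about 60° apart at (190,150), (221,195) and (268,163). The scoop is unmoved and the robot is clear of everything.

```bash
python3 -c "
from cell import env
print(env.job_done())"
```

```text
the job is handed in; nothing more can be done
None
```

I nested the three cups upright with their handles about 60° apart, left the large cup and the red scoop where they stood, and handed the job in at about 16 s; the hand-in returned no verdict.

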